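# Line up the breakfast topping jars by height

## Robot

A 7-joint arm with a two-finger parallel gripper is mounted at the origin on the work surface. World frame = base frame: x ahead of the robot, y to its left, z up, the work surface at z = 0. Lengths are in m, angles in rad, forces in N, time in s.
With the tool pointing down it reaches from about 0.4 to 0.9 m from the base axis. Payload 5.5 kg.
Tool frame: the origin (TCP) lies at the very end of the fingers, on their centre line; the grasp point (between the pads) lies 19 mm behind it; z points along the fingers, y is the line along which they close (so a half turn about z gives the same grasp; the last joint's range is limited). The gripper opens to 85 mm and grips with 20 to 120 N. Pads are 22 mm wide; open, the fingers measure 114 mm over their backs; the gripper's body (76 mm by 85 mm) begins 54 mm behind the grasp point. The pads swing forward as they close: fully open they stand 13 mm farther back than shut.
Start: joints at [-1.016, 0.501, -0.427, 1.55, 0.221, 1.138, -0.21], TCP at [0.187, 0.623, 0.231] pointing down, gripper open.
Joint ranges: [-2.88, 2.88], [-0.31, 2.03], [-1.54, 1.56], [0.2, 2.42], [-1.41, 4.55], [0.19, 2.02], [-2.57, 2.57]. Speed limits (rad/s): [2.57, 2.57, 3.14, 3.14, 3.14, 3.14, 3.14].

## Interface

Orientations are given as a rotation vector (axis times angle).
In Python, from station import monitor, snapshot, camera_info, sign_off gives the robot as it stands. The module is installed in compiled form; this text tells all that it offers.
- The arm moves only by the shell command python3 -m pendant 'ROWS' [OPENING]. ROWS is JSON, a list of rows, each a list of 6 numbers: the shift along the world's x, y, z each as a share of 0.1 m, from -1 to 1, then the turn, a rotation vector about the world's x, y, z each as a share of 30 degrees, from -1 to 1. A call has 1 to 5 rows; each row is the pose to reach, as a shift and turn from the pose commanded when the call began; what a row does not reach only later rows make up. A row lasts 1/10 s, in which the tool goes at most 50 mm and 8.59 degrees, less where a joint would pass 70% of its speed; a pose out of reach is approached as far as the arm can. A call with a number of a shift or a turn outside -1 to 1 is refused whole. A call with a gripper value outside its range is refused whole. OPENING is the opening, from 0 (shut) to 1 (fully open), set as the call begins (- or left out, the last holds). The fingers move at their own pace and stop on an object; the grip force is fixed at half the most. Time passes only in rows, so rows that repeat a pose let the fingers close. It gives the time, the measured TCP pose, the force, the opening and the grip force at its end, in the units of the state.
- monitor.observe(): the state, without advancing time (a new reading comes with each control period).
- snapshot(name): name is "scene" or "top"; returns (picture, depth): 400x640x3 uint8, red, green, blue; 400x640 float32, m along the optical axis (not along the pixel's ray), 0 where there is no reading.
- camera_info(name): a dict with "fx", "fy", "cx", "cy" (pixels), "dist_coeffs" ([k1, k2, p1, p2, k3] as OpenCV has them; the pictures are not rectified), "cam_to_world" (4x4, takes a point from camera to world coordinates). Camera axes: x right, y up, looking along -z (the intrinsics and any distortion apply to the point x, -y, -z); pixel columns grow to the right and rows downward; lengths in m; the calibration is good to about 2 mm. A picture is of the moment at which its call begins. camera_info takes no time and is no camera call.
- sign_off(): hands the job in; it is judged then, once.
The state is a dict: "time": time; "joints": joint angles; "dq": joint speeds; "tau": joint torques, N m; "tcp_pos": TCP position; "ee_rot": TCP orientation; "ft_force": force on the tool from outside, world axes, zero at the start; "moment": the same for the moment, N m; "gripper_width": finger opening in m; "gripper_force": force on a finger pad.
Only numpy, scipy, OpenCV 4.12 (cv2) and the standard library are available. Lean on these libraries where they do the work, as an engineer would, in place of code of your own. Each camera call takes 0.05 s, during which the arm holds its last target. There are 200 camera calls.

## Task

Line up the four glass topping jars on the slate coasters, one on each, in order of height: the tallest on the coaster next to the pot of spoons, then step by step down to the shortest at the other end of the row, next to the milk jug. Stand each one upright in the middle of its coaster, and as they are glass, do not drop them or tip them over.

Things in the scene. Friction and masses are not known exactly. Their poses are not given: they have to be found in the camera images.
- jar_yellow_center (a point): The tallest topping jar, 130 mm high in all: clear glass cylinder 50 mm across, 108 mm high, filled with golden flakes; yellow lid (48 mm across, 10 mm thick, fastened), steel knob (16 mm across, 12 mm high). Loose, about 240 g, starts upright on the worktop. Point: its centre, half-way up (65 mm above its foot); z is its axis. Grip the glass just below the lid, 36 mm below the knob's top.
- jar_red_center (a point): The second tallest topping jar, 110 mm high in all: clear glass cylinder 50 mm across, 88 mm high, filled with dark red berries; red lid (48 mm across, 10 mm thick, fastened), steel knob (16 mm across, 12 mm high). Loose, about 210 g, starts upright on the worktop. Point: its centre, half-way up (55 mm above its foot); z is its axis. Grip the glass just below the lid, 36 mm below the knob's top.
- jar_blue_center (a point): The third tallest topping jar, 90 mm high in all: clear glass cylinder 50 mm across, 68 mm high, filled with near-black raisins; blue lid (48 mm across, 10 mm thick, fastened), steel knob (16 mm across, 12 mm high). Loose, about 180 g, starts upright on the worktop. Point: its centre, half-way up (45 mm above its foot); z is its axis. Grip the glass just below the lid, 36 mm below the knob's top.
- jar_green_center (a point): The shortest topping jar, 70 mm high in all: clear glass cylinder 50 mm across, 48 mm high, filled with green seeds; green lid (48 mm across, 10 mm thick, fastened), steel knob (16 mm across, 12 mm high). Loose, about 150 g, starts upright on the worktop. Point: its centre, half-way up (35 mm above its foot); z is its axis. Grip the glass just below the lid, 36 mm below the knob's top.
- coaster_1: One of four identical round dark slate coasters, 80 mm diameter, 6 mm thick, fixed in a straight row at 90 mm spacing on a wooden board 400 mm long, 110 mm wide and 10 mm thick: the robot's right-hand end of the row. Origin: centre of its underside; its top face is 16 mm above the worktop. y runs along the row to the robot's left.
- coaster_2: One of four identical round dark slate coasters, 80 mm diameter, 6 mm thick, fixed in a straight row at 90 mm spacing on a wooden board 400 mm long, 110 mm wide and 10 mm thick: second from the robot's right. Origin: centre of its underside; its top face is 16 mm above the worktop. y runs along the row to the robot's left.
- coaster_3: One of four identical round dark slate coasters, 80 mm diameter, 6 mm thick, fixed in a straight row at 90 mm spacing on a wooden board 400 mm long, 110 mm wide and 10 mm thick: second from the robot's left. Origin: centre of its underside; its top face is 16 mm above the worktop. y runs along the row to the robot's left.
- coaster_4: One of four identical round dark slate coasters, 80 mm diameter, 6 mm thick, fixed in a straight row at 90 mm spacing on a wooden board 400 mm long, 110 mm wide and 10 mm thick: the robot's left-hand end of the row. Origin: centre of its underside; its top face is 16 mm above the worktop. y runs along the row to the robot's left.
- spoon_pot: A round steel pot of teaspoons, 64 mm diameter, pot 85 mm and spoons 150 mm high, fixed on the worktop in line with the row of coasters, 115 mm (centre to centre) past the end coaster; it may be at either end of the row. At the other end, at the same distance, stands a white milk jug (68 mm diameter, 75 mm high). Origin: centre of its underside.

How it is judged:
By the outcome, as a careful person would: the job done as asked, in the order asked, and still so for the second after the job is handed in, with the robot touching nothing.
It also fails if it takes over 102 s, if anything falls off the work surface, if the arm or the gripper's body presses on something with over 40 N, if the wrist force passes 120 N, or if a joint passes its speed limit or range.

## Working session

There is one attempt and no reset: what is moved stays moved. The work goes in short steps, Python scripts to look and compute and a shell command to move; the robot and the scene stay as the last step left them, time stands still between calls to the robot, and variables do not carry over. Pictures are saved under pics/ and viewed, at most 14 in all, crops included, and the job is handed in when it is done.

```bash
mkdir -p pics
cat > h.py <<'E'
import numpy as np, cv2
from station import monitor, snapshot, camera_info, sign_off
def world(name, depth, px):
    c=camera_info(name); K=np.array([[c['fx'],0,c['cx']],[0,c['fy'],c['cy']],[0,0,1.]])
    u=cv2.undistortPoints(np.float64(px).reshape(-1,1,2),K,np.float64(c['dist_coeffs'])).reshape(-1,2)
    d=np.array([depth[int(round(y)),int(round(x))] for x,y in px])
    P=np.c_[u[:,0]*d,-u[:,1]*d,-d,np.ones(len(d))]
    return (P@np.array(c['cam_to_world']).T)[:,:3]
E
python3 - <<'E'
from h import *
s=monitor.observe(); print(s)
for n in("top","scene"):
    p,d=snapshot(n); cv2.imwrite(f"pics/{n}0.png",p[:,:,::-1]); np.save(f"{n}0.npy",d); print(camera_info(n))
E
```

```text
{'time': 0.0, 'joints': array([-1.01582299,  0.5018527 , -0.42675138,  1.55144966,  0.22078971,
        1.13830602, -0.21029262]), 'dq': array([ 1.37138133e-04, -5.65444040e-05, -1.15106488e-03, -3.92432434e-05,
        4.05049516e-04,  8.23959154e-04,  9.96339688e-05]), 'tau': array([-8.14701125e-04, -5.69495344e+01, -5.81620306e+00, -2.80943191e+01,
        1.07161916e-02,  1.18802450e-02, -1.64558696e-05]), 'tcp_pos': array([0.1868361 , 0.62184102, 0.23025293]), 'ee_rot': array([-4.56606979e-01, -3.10788644e+00,  3.03949368e-03]), 'ft_force': array([-0.41590709, -0.23386719,  0.60157639]), 'moment': array([0.0139677 , 0.0472946 , 0.02382651]), 'gripper_force': 0.0, 'gripper_width': 0.08596321410673183}
{'fx': 445.97369339864713, 'fy': 445.97369339864713, 'cx': 320.6280204479035, 'cy': 205.68744424769616, 'dist_coeffs': array([-0.1082105,  0.       ,  0.       ,  0.       ,  0.       ]), 'cam_to_world': array([[-3.89872498e-03,  9.83447761e-01, -1.81149942e-01,
         3.84253382e-01],
       [-9.99823904e-01, -5.08244922e-04,  1.87590792e-02,
         1.75717965e-02],
       [ 1.83565059e-02,  1.81191178e-01,  9.83276561e-01,
         9.96396444e-01],
       [ 0.00000000e+00,  0.00000000e+00,  0.00000000e+00,
         1.00000000e+00]])}
{'fx': 493.91569682248394, 'fy': 493.91569682248394, 'cx': 315.56439412594807, 'cy': 194.3488020059377, 'dist_coeffs': array([0.04045524, 0.        , 0.        , 0.        , 0.        ]), 'cam_to_world': array([[-0.05868796, -0.56305707,  0.82433152,  1.61377892],
       [ 0.99813959, -0.04676645,  0.03911848,  0.04887601],
       [ 0.01652512,  0.82509371,  0.56475418,  0.77899988],
       [ 0.        ,  0.        ,  0.        ,  1.        ]])}
```

View pics/top0.png

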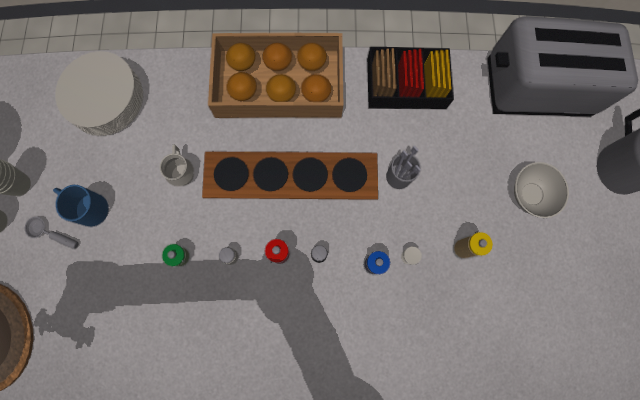

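View pics/scene0.png

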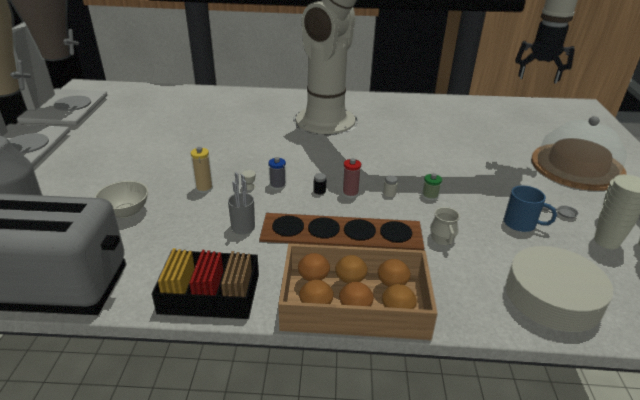

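The top view shows coasters at (231,174), (270,174), (310,175), (349,175), with the milk jug at left (175,167) and the spoon pot at right (405,167). Yellow therefore goes to coaster_1. Lids: green (174,255), red (277,251), blue (378,262), yellow (480,243). Small shakers stand between them at (228,255), (319,253) and (412,255).

```bash
cat >> h.py <<'E'
def cloud(name,d):
    ys,xs=np.mgrid[0:400,0:640]; px=np.c_[xs.ravel(),ys.ravel()]
    return world(name,d,px).reshape(400,640,3)
E
python3 - <<'E'
from h import *
d=np.load('top0.npy'); W=cloud('top',d); p=cv2.imread('pics/top0.png')
def circ(c,zlo,zhi,R,extra=None):
    x,y=c; m=np.zeros((400,640),bool); m[y-R:y+R+1,x-R:x+R+1]=1
    m&=(W[...,2]>zlo)&(W[...,2]<zhi)&(d>0)
    if extra is not None:m&=extra
    P=W[m]
    if len(P)<5: return print(c,'few',len(P))
    (cx,cy),r=cv2.minEnclosingCircle(P[:,:2].astype(np.float32))
    print(c,len(P),'mec',np.round([cx,cy,r],4),'mid',np.round((np.percentile(P[:,:2],1,0)+np.percentile(P[:,:2],99,0))/2,4),'mean',P.mean(0).round(4),'zmax',P[:,2].max().round(3))
for n,c,h in(('g',(174,255),.07),('r',(277,251),.11),('b',(378,262),.09),('y',(480,243),.13)):
    print(n);circ(c,h-.022-.006,h+.005,16); circ(c,h-.006,h+.006,10)
print('shakers')
for c in((228,255),(319,253),(412,255)): circ(c,.02,.2,14)
dark=p.max(2)<45
print('coasters')
for c in((231,174),(270,174),(310,175),(349,175)): circ(c,.008,.025,19,dark)
print('pot, jug')
circ((405,167),.03,.2,25);circ((175,167),.03,.2,25)
print('table z',W[300:330,440:600,2].mean(), 'board z',W[190:194,220:360,2].mean())
E
```

```text
g
(174, 255) 437 mec [0.4521 0.3113 0.0249] mid [0.452  0.3113] mean [0.4517 0.3099 0.0577] zmax 0.072
(174, 255) 42 mec [0.4518 0.3137 0.0087] mid [0.4522 0.3135] mean [0.452 0.313 0.069] zmax 0.072
r
(277, 251) 473 mec [0.4576 0.0905 0.0256] mid [0.4585 0.09  ] mean [0.458  0.0902 0.0982] zmax 0.112
(277, 251) 50 mec [0.4592 0.0907 0.0076] mid [0.4593 0.0907] mean [0.4592 0.0907 0.1093] zmax 0.112
b
(378, 262) 465 mec [ 0.4348 -0.1167  0.0259] mid [ 0.4347 -0.1175] mean [ 0.4346 -0.1167  0.0781] zmax 0.093
(378, 262) 46 mec [ 0.4352 -0.1187  0.008 ] mid [ 0.4355 -0.1187] mean [ 0.4352 -0.1183  0.0893] zmax 0.093
y
(480, 243) 486 mec [ 0.4697 -0.32    0.0256] mid [ 0.4691 -0.3206] mean [ 0.4684 -0.3182  0.1174] zmax 0.133
(480, 243) 47 mec [ 0.4655 -0.3217  0.0064] mid [ 0.4674 -0.3214] mean [ 0.4676 -0.3209  0.1292] zmax 0.133
shakers
(228, 255) 249 mec [0.4527 0.199  0.018 ] mid [0.4528 0.1988] mean [0.452  0.197  0.0479] zmax 0.056
(319, 253) 222 mec [0.4576 0.0037 0.0179] mid [0.4571 0.0044] mean [0.4564 0.0041 0.05  ] zmax 0.056
(412, 255) 249 mec [ 0.452  -0.1976  0.0196] mid [ 0.4508 -0.1966] mean [ 0.4516 -0.1967  0.0441] zmax 0.049
coasters
(231, 174) 884 mec [0.6395 0.2029 0.039 ] mid [0.6393 0.2025] mean [0.6388 0.2025 0.016 ] zmax 0.021
(270, 174) 880 mec [0.6382 0.1127 0.0392] mid [0.6387 0.1124] mean [0.6382 0.1124 0.016 ] zmax 0.021
(310, 175) 880 mec [0.638  0.0229 0.039 ] mid [0.6373 0.0227] mean [0.6374 0.023  0.016 ] zmax 0.022
(349, 175) 887 mec [ 0.637  -0.0665  0.0395] mid [ 0.6368 -0.0662] mean [ 0.6369 -0.0667  0.016 ] zmax 0.023
pot, jug
(405, 167) 713 mec [ 0.6367 -0.1817  0.0322] mid [ 0.6356 -0.1805] mean [ 0.6348 -0.179   0.0845] zmax 0.153
(175, 167) 579 mec [0.6525 0.3159 0.0443] mid [0.651  0.3165] mean [0.6426 0.3155 0.056 ] zmax 0.079
table z 0.0030769701138725785 board z 0.021093286592821902
```

```bash
p="python3 -m pendant"
for i in 1 2 3 4; do python3 -m pendant '[[0.22,-0.26,0,0,0,-0.2],[0.44,-0.52,0,0,0,-0.41],[0.66,-0.78,0,0,0,-0.61]]' 1; done | tail -3
python3 -m pendant '[[0.01,0.01,-0.3,0,0,0],[0.01,0.01,-0.6,0,0,0],[0.01,0.01,-0.9,0,0,0],[0.01,0.01,-0.9,0,0,0]]'
python3 -c "
from h import *
p,d=snapshot('scene'); cv2.imwrite('pics/s1.png',p[80:280,250:600,::-1]); s=monitor.observe(); print(s['joints'],s['tcp_pos'])
from scipy.spatial.transform import Rotation as R; print(R.from_rotvec(s['ee_rot']).as_matrix())"
```

```text
ft_force: [-0.4, -0.4, 0.3]
gripper_width: 0.0852
gripper_force: 0.0
time: 1.7
tcp_pos: [0.4489, 0.3092, 0.1371]
ee_rot: [-2.219, -2.222, 0.014]
ft_force: [-0.4, -0.6, 0.0]
gripper_width: 0.0853
gripper_force: 0.0
[-0.60051175  0.40163287 -0.0638851   1.89789509  0.03299465  0.84840234
 -0.67977212] [0.45024661 0.31030023 0.13941867]
[[-0.00151244  0.99998943 -0.00434155]
 [ 0.99999407  0.00149898 -0.0031018 ]
 [-0.00309526 -0.00434621 -0.99998576]]
```

View pics/s1.png

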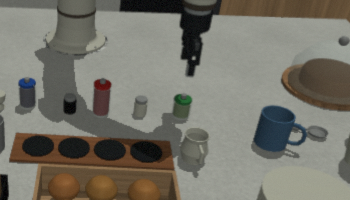

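The gripper hangs above the green lid (crop 182,100) with the fingers aligned along x. I'll descend and grip.

```bash
python3 -m pendant '[[0,0,-0.3,0,0,0],[0,0,-0.6,0,0,0],[0,0,-0.78,0,0,0]]' >/dev/null
python3 -m pendant '[[0,0,-0.2,0,0,0],[0,0,-0.4,0,0,0],[0,0,-0.5,0,0,0],[0,0,-0.5,0,0,0],[0,0,-0.5,0,0,0]]'
python3 -m pendant '[[0,0,0,0,0,0],[0,0,0,0,0,0],[0,0,0,0,0,0],[0,0,0,0,0,0],[0,0,0,0,0,0]]' 0
python3 -m pendant '[[0,0,0,0,0,0],[0,0,0,0,0,0],[0,0,0,0,0,0],[0,0,0,0,0,0]]'
```

```text
time: 2.55
tcp_pos: [0.4527, 0.3122, 0.0144]
ee_rot: [2.22, 2.223, 0.002]
ft_force: [0.4, -0.7, 0.6]
gripper_width: 0.0853
gripper_force: 0.0
time: 3.05
tcp_pos: [0.4526, 0.312, 0.0145]
ee_rot: [2.22, 2.223, 0.003]
ft_force: [-2.0, -0.4, 6.9]
gripper_width: 0.0489
gripper_force: 61.5
time: 3.45
tcp_pos: [0.4526, 0.312, 0.0145]
ee_rot: [2.22, 2.223, 0.002]
ft_force: [0.2, -0.5, 5.7]
gripper_width: 0.0489
gripper_force: 61.5
```

```bash
python3 -m pendant '[[0,0,0.1,0,0,0],[0,0,0.3,0,0,0],[0,0,0.55,0,0,0],[0,0,0.7,0,0,0]]'
python3 -m pendant '[[0.1,-0.06,0,0,0,0],[0.34,-0.2,0,0,0,0],[0.58,-0.34,0,0,0,0],[0.82,-0.48,0,0,0,0],[0.95,-0.55,0,0,0,0]]' >/dev/null
python3 -m pendant '[[0.2,-0.12,0,0,0,0],[0.45,-0.27,0,0,0,0],[0.7,-0.42,0,0,0,0],[0.87,-0.51,0,0,0,0],[0.92,-0.545,0,0,0,0]]' >/dev/null
python3 -m pendant '[[0,0,-0.15,0,0,0],[0,0,-0.35,0,0,0],[0,0,-0.45,0,0,0],[0,0,-0.45,0,0,0],[0,0,-0.45,0,0,0]]'
```

```text
time: 3.85
tcp_pos: [0.4526, 0.312, 0.0854]
ee_rot: [2.22, 2.223, 0.003]
ft_force: [-0.5, 0.8, -2.3]
gripper_width: 0.0487
gripper_force: 62.2
time: 5.35
tcp_pos: [0.6381, 0.2028, 0.0379]
ee_rot: [-2.218, -2.224, 0.001]
ft_force: [-0.7, -0.4, -1.9]
gripper_width: 0.0486
gripper_force: 62.3
```

Run:
```python
from h import *
p,d=snapshot('scene'); cv2.imwrite('pics/s2.png',cv2.resize(p[100:280,330:530,::-1],None,fx=3,fy=3)); print(monitor.observe()['tcp_pos'])
```

```text
[0.63887895 0.20278537 0.03867854]
```

View pics/s2.png

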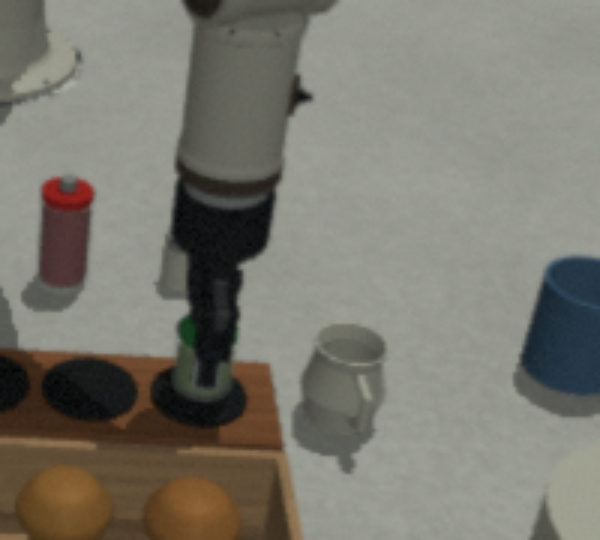

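The green jar is held over the left-hand coaster (crop 200,390), about 8 mm above it and clear of the jug.

```bash
python3 -m pendant '[[0,0,-0.03,0,0,0],[0,0,-0.055,0,0,0],[0,0,-0.07,0,0,0],[0,0,-0.075,0,0,0],[0,0,-0.075,0,0,0]]'
python3 -m pendant '[[0,0,-0.004,0,0,0],[0,0,-0.008,0,0,0],[0,0,-0.008,0,0,0]]'
```

```text
time: 5.9
tcp_pos: [0.639, 0.202, 0.0308]
ee_rot: [2.22, 2.223, -0.0]
ft_force: [0.6, -0.4, -2.1]
gripper_width: 0.0485
gripper_force: 62.3
time: 6.2
tcp_pos: [0.6391, 0.202, 0.0306]
ee_rot: [2.22, 2.223, 0.0]
ft_force: [-3.0, -1.6, 4.2]
gripper_width: 0.0484
gripper_force: 62.5
```

```bash
python3 -m pendant '[[0,0,0,0,0,0],[0,0,0,0,0,0],[0,0,0,0,0,0],[0,0,0,0,0,0],[0,0,0,0,0,0]]' 1
python3 -m pendant '[[0,0,0.1,0,0,0],[0,0,0.4,0,0,0],[0,0,0.8,0,0,0],[0,0,1,0,0,0]]' >/dev/null
python3 -m pendant '[[-0.3,-0.18,0.3,0,0,0],[-0.6,-0.37,0.3,0,0,0],[-0.9,-0.56,0.3,0,0,0]]' >/dev/null
python3 -m pendant '[[-0.3,-0.18,0,0,0,0],[-0.6,-0.37,0,0,0,0],[-0.905,-0.56,0,0,0,0],[-0.905,-0.56,0,0,0,0],[-0.905,-0.56,0,0,0,0]]'
python3 - <<'E'
from h import *
p,d=snapshot('top'); cv2.imwrite('pics/t2.png',p[100:320,120:520,::-1]); W=cloud('top',d)
m=np.zeros((400,640),bool); m[140:200,205:260]=1
P=W[m&(W[...,2]>.055)&(W[...,2]<.08)]
print(P.mean(0), cv2.minEnclosingCircle(P[:,:2].astype(np.float32)),P[:,2].max(),monitor.observe()['tcp_pos'])
P=W[m&(W[...,2]>.083)&(W[...,2]<.1)];print(len(P),P.mean(0))
P=W[m&(W[...,2]>.065)&(W[...,2]<.1)];print(len(P),cv2.minEnclosingCircle(P[:,:2].astype(np.float32)))
E
```

```text
time: 6.7
tcp_pos: [0.639, 0.202, 0.0299]
ee_rot: [-2.22, -2.223, -0.0]
ft_force: [-0.5, -0.1, -0.2]
gripper_width: 0.0854
gripper_force: 0.0
time: 7.9
tcp_pos: [0.4588, 0.0899, 0.1611]
ee_rot: [2.22, 2.221, 0.003]
ft_force: [1.9, 0.7, 0.4]
gripper_width: 0.0855
gripper_force: 0.0
[0.6362157  0.20077766 0.07247917] ((0.6392962336540222, 0.20218871533870697), 0.025102155283093452) 0.07925707308964258 [0.45971038 0.09053671 0.16111046]
38 [0.63979972 0.20266839 0.0857643 ]
393 ((0.6390169858932495, 0.20232664048671722), 0.024830276146531105)
```

View pics/t2.png

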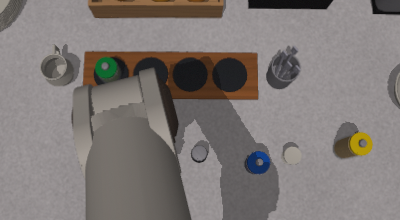

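The green jar stands centred on its coaster (crop 106,69): measured (0.639, 0.202) against a coaster centre of (0.639, 0.2025). Red is next.

```bash
python3 -m pendant '[[0,0,-0.25,0,0,0],[0,0,-0.5,0,0,0],[0,0,-0.7,0,0,0],[0,0,-0.75,0,0,0]]'
python3 -m pendant '[[0,0,-0.15,0,0,0],[0,0,-0.317,0,0,0],[0,0,-0.317,0,0,0],[0,0,-0.317,0,0,0]]'
python3 -m pendant '[[0,0,0,0,0,0],[0,0,0,0,0,0],[0,0,0,0,0,0],[0,0,0,0,0,0],[0,0,0,0,0,0]]' 0
python3 -m pendant '[[0,0,0,0,0,0],[0,0,0,0,0,0],[0,0,0.1,0,0,0],[0,0,0.3,0,0,0],[0,0,0.5,0,0,0]]'
```

```text
time: 8.35
tcp_pos: [0.4582, 0.0907, 0.0833]
ee_rot: [-2.218, -2.223, 0.003]
ft_force: [-0.5, -0.5, -0.1]
gripper_width: 0.0854
gripper_force: 0.0
time: 8.75
tcp_pos: [0.4593, 0.0905, 0.0538]
ee_rot: [2.219, 2.223, 0.001]
ft_force: [0.8, 0.5, -0.2]
gripper_width: 0.0852
gripper_force: 0.0
time: 9.25
tcp_pos: [0.4591, 0.0902, 0.0544]
ee_rot: [2.219, 2.222, 0.002]
ft_force: [-1.7, -0.3, 6.6]
gripper_width: 0.0487
gripper_force: 61.1
time: 9.75
tcp_pos: [0.4579, 0.0899, 0.1042]
ee_rot: [-2.219, -2.223, 0.001]
ft_force: [1.2, 0.3, -1.7]
gripper_width: 0.0485
gripper_force: 62.2
```

```bash
python3 -m pendant '[[0.1,-0.04,0,0,0,0],[0.34,-0.13,0,0,0,0],[0.58,-0.22,0,0,0,0],[0.82,-0.31,0,0,0,0],[0.95,-0.36,0,0,0,0]]' >/dev/null
python3 -m pendant '[[0.2,-0.07,0,0,0,0],[0.45,-0.17,0,0,0,0],[0.7,-0.26,0,0,0,0],[0.82,-0.31,0,0,0,0],[0.84,-0.315,0,0,0,0]]' >/dev/null
python3 -m pendant '[[0,0,-0.1,0,0,0],[0,0,-0.2,0,0,0],[0,0,-0.27,0,0,0],[0,0,-0.29,0,0,0],[0,0,-0.29,0,0,0]]'
python3 -m pendant '[[0,0,-0.02,0,0,0],[0,0,-0.035,0,0,0],[0,0,-0.04,0,0,0],[0,0,-0.04,0,0,0]]'
```

```text
time: 11.25
tcp_pos: [0.6366, 0.0228, 0.0736]
ee_rot: [-2.219, -2.223, 0.002]
ft_force: [-0.3, 1.1, -0.9]
gripper_width: 0.049
gripper_force: 62.5
time: 11.65
tcp_pos: [0.6376, 0.0225, 0.0706]
ee_rot: [2.22, 2.223, 0.001]
ft_force: [-0.8, 0.4, -0.9]
gripper_width: 0.0487
gripper_force: 62.5
```

```bash
python3 -m pendant '[[0,0,-0.004,0,0,0],[0,0,-0.008,0,0,0],[0,0,-0.01,0,0,0],[0,0,-0.01,0,0,0]]'
```

```text
time: 12.05
tcp_pos: [0.6376, 0.0225, 0.0705]
ee_rot: [2.22, 2.223, 0.001]
ft_force: [-4.2, -1.2, 6.7]
gripper_width: 0.0485
gripper_force: 62.7
```

```bash
python3 -m pendant '[[0,0,0,0,0,0],[0,0,0,0,0,0],[0,0,0,0,0,0],[0,0,0,0,0,0],[0,0,0,0,0,0]]' 1
python3 -m pendant '[[0,0,0.1,0,0,0],[0,0,0.4,0,0,0],[0,0,0.8,0,0,0],[0,0,0.9,0,0,0]]' >/dev/null
python3 -m pendant '[[-0.3,-0.2,0,0,0,0],[-0.65,-0.45,0,0,0,0],[-1,-0.7,0,0,0,0]]' >/dev/null
python3 -m pendant '[[-0.3,-0.2,0,0,0,0],[-0.65,-0.45,0,0,0,0],[-1,-0.7,0,0,0,0],[-1,-0.7,0,0,0,0]]' > /dev/null
python3 -m pendant '[[-0.025,-0.01,-0.1,0,0,0],[-0.025,-0.01,-0.3,0,0,0],[-0.025,-0.01,-0.3,0,0,0],[-0.025,-0.01,-0.3,0,0,0]]'
python3 - <<'E'
from h import *
p,d=snapshot('top'); cv2.imwrite('pics/t3.png',p[100:320,120:520,::-1]); W=cloud('top',d)
m=np.zeros((400,640),bool); m[130:200,280:340]=1
for lo,hi in((.105,.14),(.121,.14)):
  P=W[m&(W[...,2]>lo)&(W[...,2]<hi)];print(len(P),P.mean(0),cv2.minEnclosingCircle(P[:,:2].astype(np.float32)))
E
```

```text
time: 12.55
tcp_pos: [0.6374, 0.0225, 0.0691]
ee_rot: [-2.22, -2.223, 0.0]
ft_force: [0.4, 0.3, -0.2]
gripper_width: 0.0855
gripper_force: 0.0
time: 14.05
tcp_pos: [0.4353, -0.1176, 0.1289]
ee_rot: [-2.217, -2.224, 0.001]
ft_force: [-0.5, -0.1, -0.0]
gripper_width: 0.0852
gripper_force: 0.0
426 [0.6359295  0.02325068 0.11491291] ((0.6356722116470337, 0.02362515591084957), 0.025608757510781288)
45 [0.63684484 0.02306889 0.12522388] ((0.6375088691711426, 0.023162342607975006), 0.008386445231735706)
```

View pics/t3.png

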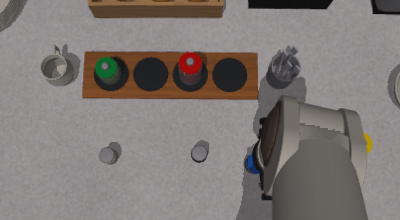

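The red jar is upright and centred on coaster 2 (crop 190,65): (0.637, 0.023) measured, 0.6375/0.023 wanted. The gripper is over blue.

```bash
python3 -m pendant '[[0,0,-0.25,0,0,0],[0,0,-0.5,0,0,0],[0,0,-0.75,0,0,0],[0,0,-0.96,0,0,0],[0,0,-0.96,0,0,0]]'
python3 -m pendant '[[0,0,0,0,0,0],[0,0,0,0,0,0]]'
python3 -m pendant '[[0,0,0,0,0,0],[0,0,0,0,0,0],[0,0,0,0,0,0],[0,0,0,0,0,0],[0,0,0,0,0,0]]' 0
python3 -m pendant '[[0,0,0,0,0,0],[0,0,0,0,0,0],[0,0,0.1,0,0,0],[0,0,0.4,0,0,0],[0,0,0.7,0,0,0]]'
```

```text
time: 14.6
tcp_pos: [0.4338, -0.1177, 0.0317]
ee_rot: [-2.217, -2.222, 0.003]
ft_force: [-0.8, 0.0, -0.2]
gripper_width: 0.0856
gripper_force: 0.0
time: 14.8
tcp_pos: [0.4363, -0.1186, 0.0345]
ee_rot: [2.218, 2.222, 0.002]
ft_force: [0.3, -0.2, -0.7]
gripper_width: 0.0852
gripper_force: 0.0
time: 15.3
tcp_pos: [0.4355, -0.1186, 0.0344]
ee_rot: [2.219, 2.222, 0.001]
ft_force: [-2.2, 0.5, 9.1]
gripper_width: 0.0487
gripper_force: 60.8
time: 15.8
tcp_pos: [0.434, -0.1183, 0.1041]
ee_rot: [-2.219, -2.222, 0.002]
ft_force: [1.1, -0.4, -0.8]
gripper_width: 0.0486
gripper_force: 62.3
```

```bash
python3 -m pendant '[[0,0.1,0,0,0,0],[0,0.34,0,0,0,0],[0.05,0.58,0,0,0,0],[0.1,0.82,0,0,0,0],[0.13,1,0,0,0,0]]' >/dev/null
python3 -m pendant '[[0.07,0.25,0,0,0,0],[0.14,0.5,0,0,0,0],[0.22,0.75,0,0,0,0],[0.3,1,0,0,0,0]]' >/dev/null
python3 -m pendant '[[0.15,0.2,0,0,0,0],[0.35,0.305,0,0,0,0],[0.55,0.305,0,0,0,0],[0.75,0.305,0,0,0,0],[0.95,0.305,0,0,0,0]]'
python3 -m pendant '[[0.2,0,0,0,0,0],[0.42,0,0,0,0,0],[0.6,0,0,0,0,0],[0.65,0,0,0,0,0],[0.65,0,0,0,0,0]]'
python3 -m pendant '[[0,0,-0.15,0,0,0],[0,0,-0.3,0,0,0],[0,0,-0.43,0,0,0],[0,0,-0.49,0,0,0],[0,0,-0.49,0,0,0]]'
python3 -m pendant '[[0,0,-0.02,0,0,0],[0,0,-0.04,0,0,0],[0,0,-0.05,0,0,0],[0,0,-0.05,0,0,0],[0,0,-0.05,0,0,0]]'
```

```text
time: 17.2
tcp_pos: [0.5727, 0.1127, 0.1026]
ee_rot: [-2.218, -2.223, 0.002]
ft_force: [0.5, -0.4, -1.9]
gripper_width: 0.0486
gripper_force: 62.3
time: 17.7
tcp_pos: [0.6374, 0.1121, 0.1025]
ee_rot: [-2.219, -2.222, 0.002]
ft_force: [0.3, -0.6, -2.0]
gripper_width: 0.0484
gripper_force: 62.4
time: 18.2
tcp_pos: [0.6364, 0.1118, 0.0523]
ee_rot: [-2.218, -2.222, 0.004]
ft_force: [0.2, -0.6, -0.4]
gripper_width: 0.0488
gripper_force: 62.4
time: 18.7
tcp_pos: [0.6386, 0.1122, 0.0504]
ee_rot: [2.219, 2.222, 0.002]
ft_force: [-2.5, 0.4, 6.5]
gripper_width: 0.0485
gripper_force: 62.8
```

```bash
python3 -m pendant '[[0,0,0,0,0,0],[0,0,0,0,0,0],[0,0,0,0,0,0],[0,0,0,0,0,0],[0,0,0,0,0,0]]' 1
python3 -m pendant '[[0,0,0.1,0,0,0],[0,0,0.4,0,0,0],[0,0,0.8,0,0,0],[0,0,1,0,0,0]]' >/dev/null
python3 -m pendant '[[-0.3,0,0.3,0,0,0],[-0.6,-0.3,0.4,0,0,0],[-0.8,-0.7,0.4,0,0,0],[-0.85,-0.95,0.4,0,0,0]]' >/dev/null
for i in 1 2 3; do python3 -m pendant '[[-0.09,-0.37,0,0,0,0],[-0.18,-0.74,0,0,0,0],[-0.28,-1,0,0,0,0]]' >/dev/null; done
python3 -m pendant '[[-0.01,-0.375,0,0,0,0],[-0.01,-0.375,0,0,0,0],[-0.01,-0.375,0,0,0,0],[-0.01,-0.375,0,0,0,0]]'
python3 - <<'E'
from h import *
p,d=snapshot('top'); cv2.imwrite('pics/t4.png',p[100:320,120:520,::-1]); W=cloud('top',d)
m=np.zeros((400,640),bool); m[130:200,248:292]=1
for lo,hi in((.085,.12),(.101,.12)):
  P=W[m&(W[...,2]>lo)&(W[...,2]<hi)];print(len(P),P.mean(0),cv2.minEnclosingCircle(P[:,:2].astype(np.float32)))
E
```

```text
time: 19.2
tcp_pos: [0.6379, 0.112, 0.0491]
ee_rot: [-2.22, -2.223, 0.0]
ft_force: [-0.2, -0.7, 0.4]
gripper_width: 0.0851
gripper_force: 0.0
time: 21.3
tcp_pos: [0.4684, -0.3192, 0.1896]
ee_rot: [-2.218, -2.224, -0.001]
ft_force: [0.3, -0.1, -0.9]
gripper_width: 0.0853
gripper_force: 0.0
405 [0.6375995  0.11241438 0.09506034] ((0.6389549374580383, 0.11351240426301956), 0.024870919063687325)
44 [0.63822295 0.11221572 0.10556836] ((0.6388055086135864, 0.11242231726646423), 0.00761590339243412)
```

View pics/t4.png

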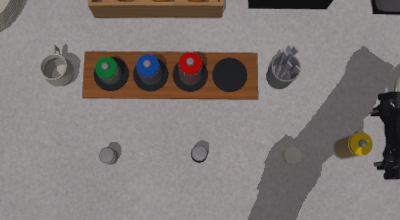

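Blue is centred on coaster 3 (crop 148,66), measured (0.638, 0.112). The gripper appears beside the yellow jar (crop 360,145) because of parallax; the measured TCP is over it at (0.468, -0.319).

```bash
python3 -m pendant '[[0,-0.01,-0.25,0,0,0],[0,-0.01,-0.5,0,0,0],[0,-0.01,-0.7,0,0,0],[0,-0.01,-0.8,0,0,0]]'
python3 -m pendant '[[0,0,-0.2,0,0,0],[0,0,-0.36,0,0,0],[0,0,-0.36,0,0,0],[0,0,-0.36,0,0,0]]'
python3 -m pendant '[[0,0,0,0,0,0],[0,0,0,0,0,0],[0,0,0,0,0,0],[0,0,0,0,0,0],[0,0,0,0,0,0]]' 0
python3 -m pendant '[[0,0,0,0,0,0],[0,0,0,0,0,0],[0,0,0.1,0,0,0],[0,0,0.4,0,0,0],[0,0,0.7,0,0,0]]'
```

```text
time: 21.75
tcp_pos: [0.4676, -0.3193, 0.1077]
ee_rot: [-2.215, -2.224, 0.0]
ft_force: [-0.5, 0.5, -0.3]
gripper_width: 0.0851
gripper_force: 0.0
time: 22.15
tcp_pos: [0.4684, -0.321, 0.0738]
ee_rot: [-2.219, -2.224, -0.0]
ft_force: [-0.2, -0.1, -0.2]
gripper_width: 0.0852
gripper_force: 0.0
time: 22.65
tcp_pos: [0.4689, -0.3219, 0.0746]
ee_rot: [2.218, 2.222, 0.001]
ft_force: [0.1, 0.7, 6.9]
gripper_width: 0.0488
gripper_force: 62.1
time: 23.15
tcp_pos: [0.4667, -0.3208, 0.1434]
ee_rot: [-2.218, -2.221, 0.001]
ft_force: [1.2, -0.7, -3.2]
gripper_width: 0.0486
gripper_force: 62.8
```

```bash
python3 -m pendant '[[0,0.1,0,0,0,0],[0,0.34,0,0,0,0],[0,0.58,0,0,0,0],[0,0.82,0,0,0,0],[0,1,0,0,0,0]]' >/dev/null
python3 -m pendant '[[0,0.25,0,0,0,0],[0,0.5,0,0,0,0],[0,0.75,0,0,0,0],[0,1,0,0,0,0]]' >/dev/null
python3 -m pendant '[[0.05,0.25,0,0,0,0],[0.2,0.45,0,0,0,0],[0.42,0.545,0,0,0,0],[0.65,0.545,0,0,0,0],[0.89,0.545,0,0,0,0]]'
python3 -m pendant '[[0.25,0,0,0,0,0],[0.5,0,0,0,0,0],[0.7,0,0,0,0,0],[0.8,0,0,0,0,0],[0.8,0,0,0,0,0]]'
python3 -m pendant '[[0,0,-0.15,0,0,0],[0,0,-0.3,0,0,0],[0,0,-0.43,0,0,0],[0,0,-0.49,0,0,0],[0,0,-0.49,0,0,0]]'
python3 -m pendant '[[0,0,-0.02,0,0,0],[0,0,-0.04,0,0,0],[0,0,-0.05,0,0,0],[0,0,-0.05,0,0,0],[0,0,-0.05,0,0,0]]'
```

```text
time: 24.55
tcp_pos: [0.5563, -0.0655, 0.1423]
ee_rot: [-2.217, -2.223, 0.002]
ft_force: [-0.7, -1.3, -2.7]
gripper_width: 0.0486
gripper_force: 63.1
time: 25.05
tcp_pos: [0.6369, -0.0663, 0.1422]
ee_rot: [-2.218, -2.223, 0.001]
ft_force: [-1.3, 0.5, -2.7]
gripper_width: 0.0489
gripper_force: 63.1
time: 25.55
tcp_pos: [0.6354, -0.0669, 0.0924]
ee_rot: [-2.218, -2.221, 0.003]
ft_force: [-0.4, 0.7, -2.4]
gripper_width: 0.0486
gripper_force: 63.1
time: 26.05
tcp_pos: [0.6377, -0.067, 0.0907]
ee_rot: [2.219, 2.222, 0.002]
ft_force: [-2.3, 0.7, 6.5]
gripper_width: 0.0487
gripper_force: 63.9
```

Contact; release, rise and back off.

```bash
python3 -m pendant '[[0,0,0,0,0,0],[0,0,0,0,0,0],[0,0,0,0,0,0],[0,0,0,0,0,0],[0,0,0,0,0,0]]' 1
python3 -m pendant '[[0,0,0.1,0,0,0],[0,0,0.4,0,0,0],[0,0,0.8,0,0,0],[0,0,1,0,0,0]]' >/dev/null
python3 -m pendant '[[-0.2,0,0.1,0,0,0],[-0.6,0,0.3,0,0,0],[-1,0,0.3,0,0,0]]' >/dev/null
python3 -m pendant '[[-0.3,0,0,0,0,0],[-0.7,-0.3,0,0,0,0],[-1,-0.7,0,0,0,0],[-1,-1,0,0,0,0]]' >/dev/null
python3 -m pendant '[[0,-0.4,0,0,0,0],[0,-0.8,0,0,0,0],[0,-1,0,0,0,0],[0,-1,0,0,0,0],[0,-1,0,0,0,0]]'
python3 - <<'E'
from h import *
p,d=snapshot('top'); cv2.imwrite('pics/t5.png',p[100:320,120:520,::-1]); W=cloud('top',d)
q,_=snapshot('scene'); cv2.imwrite('pics/s5.png',cv2.resize(q[120:300,210:510,::-1],None,fx=2,fy=2))
for (a,b),h in(((330,370),.146),((290,330),.126),((250,289),.106),((208,248),.086)):
  m=np.zeros((400,640),bool); m[120:200,a:b]=1
  P=W[m&(W[...,2]>h-.006)&(W[...,2]<h+.008)];print(len(P),P.mean(0).round(4))
E
```

```text
time: 26.55
tcp_pos: [0.6369, -0.067, 0.0892]
ee_rot: [-2.22, -2.223, 0.0]
ft_force: [-0.6, 1.0, -1.1]
gripper_width: 0.085
gripper_force: 0.0
time: 28.15
tcp_pos: [0.4369, -0.2668, 0.2197]
ee_rot: [-2.221, -2.222, -0.001]
ft_force: [-0.0, 0.2, -0.3]
gripper_width: 0.0856
gripper_force: 0.0
48 [ 0.6372 -0.0671  0.1455]
46 [0.6367 0.0233 0.1256]
45 [0.638  0.1125 0.1055]
44 [0.6389 0.2023 0.0856]
```

View pics/t5.png

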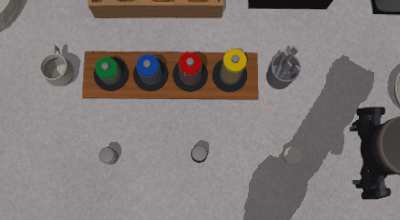

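View pics/s5.png

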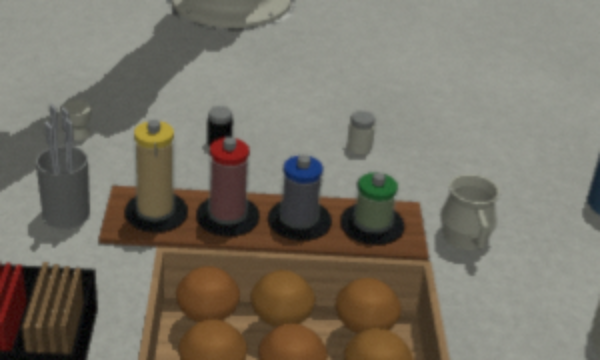

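All four jars stand upright and centred within about 1 mm. From the spoon pot at left to the milk jug at right they run yellow (155,170), red (229,185), blue (302,195), green (376,203), and the arm is clear.

```bash
python3 -c "
from station import sign_off; print(sign_off())"
```

```text
the job is handed in; nothing more can be done
None
```

The job is handed in: yellow, red, blue and green stand upright in that order from the spoon pot to the milk jug, each within about 1 mm of its coaster's centre, after about 28 s of the 102 s allowed and with no drops or tips.

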